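# Slide a test coupon under the sprung clip of its fixture

### The job

Press the clip's long thumb plate down with one fingertip so that the claw rises, and while holding it down push the flat test coupon along its channel with the other fingertip, under the claw and fully home against the end stop. Then let go so that the claw comes down on the coupon and clamps it. Push and press only: do not lift the coupon, and leave the other things on the bench alone.

Things in the scene. Friction and masses are not known exactly. Their poses are not given: they have to be found in the camera images.
- fixture: grey base 200x132 mm, fixed on the bench. Origin at bench height under the channel's centre line; x along the channel to the end stop, y towards the thumb plate, z up. Base: x -135 to 65, y -46 to 86 mm (8 mm thick, 2 beyond y 41). The clip's shaft lies along x at y 34, 24 mm up, in bearing blocks (tops 30 mm up) at x -122, -2, 32
- channel_end (a point): middle of the channel floor at the face of the end stop (fixture x 45, y 0, 8 mm up; stop bar's top 20 mm up). The channel is 52 mm wide between rails (x -95 to 45) 4 mm thick, tops 15 mm above the bench
- coupon: flat grey carrier with a green test board in its top, 56 mm long (x, along the channel) x 50 wide x 10 thick, about 60 g, lying in the channel before the claw. Origin at the centre of its underside, 8 mm above the bench. Its rear end, to be pushed, is at its x = -28. Fully home its origin is at x = 17 in the fixture's frame
- clip (a joint): turn of the sprung clip (plate, shaft and claw are one), rad: 0 = let go, claw 2 mm above the channel floor, barring it; 0.62 = plate level; 0.75 = hard stop. Hold it above 0.42 (best 0.5 to 0.65) to let the coupon pass; it rests at about 0.37 when clamping the coupon. The spring takes 2 N on the plate to start, 8 N at 0.62
- thumb_mid (a point): centre of the top face of the clip's thumb plate, steel, 106 mm long (fixture x -115 to -9), 32 wide, 4 thick. Let go it slopes up and outwards at 0.62 rad, this point at y 63, 29 mm up; level (clip 0.62) it spans y 44 to 76, this point at y 59, 12 mm up (16 at 0.45, 9 at 0.75). The coupon's end spans heights 8 to 18, so tips on it and behind the coupon can slide along x together
- claw_foot (a point): underside of the rounded foot (radius 3 mm) of the clip's steel claw, which reaches over the channel from the shaft; 14 mm wide (fixture x 4.5 to 18.5), at y = 14 and 10 mm above the bench when let go
- heat_sink: finned heat sink 40 x 40 x 20 mm standing beside the fixture; leave alone. Origin at the centre of its underside
- driver_blue: screwdriver 134 mm long, 14 mm thick, lying beside the fixture; leave alone. Origin near its middle, at bench height
- adapter_sma: small brass threaded adapter 22 x 10 x 8 mm beside the fixture; leave alone. Origin at the centre of its underside
- usb_stick_0: USB stick 50 x 18 x 8 mm beside the fixture; leave alone. Origin near its middle, at bench height
There are look-alikes about, which are no part of the job. What is meant by the coupon is not turquoise, and is the smaller of those in its own colour.

How it is judged:
On the way, in this order (a step that is already met when the one before it is completed fails the run):
1. a fingertip holds the thumb plate down so that the claw stands clear, with the coupon still before it (value of joint clip above 0.42 rad and contact force between the fingers and clip above 0.5 N and x of coupon in the frame of fixture below -0.02 m), for 0.1 s.
2. the coupon is fully home in the channel while the thumb plate is still held down (value of joint clip above 0.42 rad and contact force between the fingers and clip above 0.5 N and x of coupon in the frame of fixture above 0.014 m and z of coupon in the frame of fixture below 0.0095 m and angle between the x axis of coupon and the x axis of fixture, either way round below 0.06 rad), for 0.1 s.
At the end, for the whole second after the job is handed in: the coupon lies flat and straight (0.06 rad) in the channel within 3 mm of the end stop, at rest, with the let-go claw clamping it from above (over 1 N) (x of coupon in the frame of fixture above 0.014 m and z of coupon in the frame of fixture below 0.0095 m and angle between the x axis of coupon and the x axis of fixture, either way round below 0.06 rad and value of joint clip between 0.3 and 0.415 rad and contact force between clip and coupon above 1 N and linear speed of coupon below 0.01 m/s); the robot touches nothing.
It fails at once if the coupon is lifted (6 mm) off the channel floor or tipped (z of coupon in the frame of fixture above 0.014 m or angle between coupon's own z axis and vertical above 0.25 rad).
It fails at once if a bystander beside the fixture is moved more than 15 mm (distance of any of heat_sink, driver_blue, adapter_sma, usb_stick_0 from where it was at the start of the episode above 0.015 m).
It also fails if it takes over 42 s, if anything falls off the work surface, if the arm or the gripper's body presses on something with over 40 N, if the wrist force passes 120 N, or if a joint passes its speed limit or range.

### The arm

A 7-joint arm with a two-finger parallel gripper is mounted at the origin on a cart in front of the work surface, level with it; the furniture and walls round the work are solid. World frame = base frame: x ahead of the robot, y to its left, z up, the work surface at z = 0. Lengths are in m, angles in rad, forces in N, time in s.
With the tool pointing down it reaches from about 0.375 to 0.925 m from the base axis. Payload 3.1 kg.
Tool frame: the origin (TCP) lies between the finger pads; the fingertips stand 19 mm ahead of it and the grasp point (between the pads) is the TCP; z points along the fingers, y is the line along which they close (so a half turn about z gives the same grasp; the last joint's range is limited). The gripper opens to 85 mm and grips with 20 to 120 N. Pads are 22 mm wide; open, the fingers measure 114 mm over their backs; the gripper's body (76 mm by 85 mm) begins 54 mm behind the grasp point. The pads swing forward as they close: fully open they stand 13 mm farther back than shut.
Start: joints at [-1.212, 0.383, 0.044, 1.598, -0.018, 1.161, -0.05], TCP at [0.287, 0.583, 0.25] pointing down, gripper open.
Joint ranges: [-2.61, 2.61], [-0.41, 2.15], [-1.48, 1.57], [0, 2.5], [-1.57, 4.71], [0.05, 1.97], [-2.85, 2.85]. Speed limits (rad/s): [2.79, 2.79, 3.14, 3.14, 3.14, 3.14, 3.14].

### API

Orientations are given as a unit quaternion [x, y, z, w].
In Python, from bench import move_ptp, movel, move_j, move_gripper, pause, inverse_kinematics, read_camera, camera_params, MotionError, sign_off, look_for, tip_of, read_time_s, read_qpos, read_joint_vel, read_effort, read_eef_pos, read_tcp_rot, read_ft_force, read_ft_torque, read_finger_gap, read_grasp_force gives the robot as it stands. Calls block until the motion is done:
- move_ptp(position, orientation): joint-space move of the TCP to a pose.
- movel(position, orientation=None, speed=0.15): straight line of the TCP; orientation=None keeps the orientation; speed is the mean speed in m/s.
- move_j(angles): joint-space move.
- move_gripper(opening, effort=None): finger opening in m; effort is the grip in N (None keeps the last); returns when the fingers have stopped.
- pause(seconds).
- inverse_kinematics(position, orientation): joint angles nearest the present ones, or None.
- read_camera(name): name is "scene" or "side" or "wrist"; returns the picture (384x512x3 uint8, red, green, blue); there is no depth.
- camera_params(name): a dict with "K" (3x3 intrinsics, pixels), "camera_from_world" (4x4, takes a point from world to camera coordinates). Camera axes: x right, y down, z forward; pixel columns grow to the right and rows downward; lengths in m; the calibration is good to about 2 mm. A picture is of the moment at which its call begins: read the wrist's pose just before it. camera_params takes no time and is no camera call; for the wrist camera it gives the pose at the moment of the call.
A pose or a line that the arm cannot do raises MotionError and nothing moves.
- sign_off(): hands the job in; it is judged then, once.
Trained networks look in the newest picture that a camera, given by its name, has taken for a name from the list of things; names that differ only in an ending like _2 or _b are one class to them, and where a whole thing is asked for, a point or a joint stands for the part that bears it (a point fixed in the world has none). Each returns a list of dicts, best first, with "confidence" (0 to 1); they miss things now and then, are a little off and sometimes report something else, mostly with a low value. They report only what shows in the picture. A call takes as long as a camera call. They do not tell look-alikes from the thing itself.
- look_for(camera, name): "at" ([column, row] in pixels, amid what is visible of it).
- tip_of(camera, name): "at" ([column, row] in pixels: a listed point, or the origin of a listed thing).
Readings, each from a call of its own:
- read_time_s(): time.
- read_qpos(): joint angles.
- read_joint_vel(): joint speeds.
- read_effort(): joint torques, N m.
- read_eef_pos(): TCP position.
- read_tcp_rot(): TCP orientation.
- read_ft_force(): force on the tool from outside, world axes, zero at the start.
- read_ft_torque(): the same for the moment, N m.
- read_finger_gap(): finger opening in m.
- read_grasp_force(): force on a finger pad.
Only numpy, scipy, OpenCV 4.12 (cv2) and the standard library are available. Lean on these libraries where they do the work, as an engineer would, in place of code of your own. Each camera call takes 0.05 s, during which the arm holds its last target. There are 200 camera calls.

## Working session

There is one attempt and no reset: what is moved stays moved. The work goes in short steps, each a Python script; the robot and the scene stay as the last script left them, time stands still between calls to the robot, and variables do not carry over. Pictures are saved under pics/ and viewed, at most 10 in all, crops included, and the job is handed in when it is done.

```bash
mkdir -p pics
cat > h.py <<'E'
from bench import *
import numpy as np, cv2
def ray(cam,px,z):
    p=camera_params(cam);K=np.array(p["K"]);T=np.array(p["camera_from_world"])
    R,t=T[:3,:3],T[:3,3];c=-R.T@t
    d=R.T@np.linalg.solve(K,[px[0],px[1],1]);s=(z-c[2])/d[2];return c+s*d
def proj(cam,P):
    p=camera_params(cam);K=np.array(p["K"]);T=np.array(p["camera_from_world"])
    q=(T[:3,:3]@np.atleast_2d(P).T).T+T[:3,3];q=(K@q.T).T;return q[:,:2]/q[:,2:]
def save(cam,n,s=1.5):
    im=read_camera(cam);cv2.imwrite(f"pics/{n}.png",cv2.resize(im[:,:,::-1],None,fx=s,fy=s,interpolation=cv2.INTER_CUBIC));return im
E
python3 - <<'E'
from h import *
for c in("scene","side"):
    save(c,c+"0")
    for n,z in(("channel_end",.008),("thumb_mid",.029),("claw_foot",.01),("coupon",.008),("fixture",0)):
        for r in tip_of(c,n)[:3]: print(c,n,np.round(r["at"],1),round(r["confidence"],2),np.round(ray(c,r["at"],z),3))
print(read_time_s(),read_tcp_rot())
E
```

```text
scene channel_end [346.8 232.3] 0.75 [ 0.623 -0.075  0.008]
scene thumb_mid [281.5 219.9] 0.68 [0.547 0.024 0.029]
scene claw_foot [326.7 233.5] 0.77 [ 0.59  -0.051  0.01 ]
scene claw_foot [343.6 234. ] 0.48 [ 0.61  -0.076  0.01 ]
scene coupon [187.2 229.4] 0.98 [0.425 0.158 0.008]
scene coupon [305.2 245.3] 0.85 [ 0.529 -0.046  0.008]
scene coupon [251.1 200.6] 0.66 [0.608 0.159 0.008]
scene fixture [328.2 244.7] 0.82 [ 0.571 -0.068  0.   ]
side thumb_mid [270.9 195.8] 0.71 [0.534 0.022 0.029]
side thumb_mid [250.4 188.3] 0.54 [ 0.585 -0.005  0.029]
side claw_foot [248.8 189.3] 0.55 [ 0.596 -0.036  0.01 ]
side coupon [215.8 240.1] 0.89 [0.614 0.175 0.008]
side coupon [310.7 249.8] 0.89 [0.434 0.176 0.008]
side coupon [274.2 190.2] 0.53 [ 0.538 -0.044  0.008]
side fixture [256.6 191.7] 0.6 [ 0.58  -0.045  0.   ]
side fixture [263.7 175.3] 0.32 [ 0.58  -0.135 -0.   ]
0.6 [ 2.26383428e-01  9.74038266e-01 -5.80597615e-07 -2.03064697e-05]
```

View pics/scene0.png

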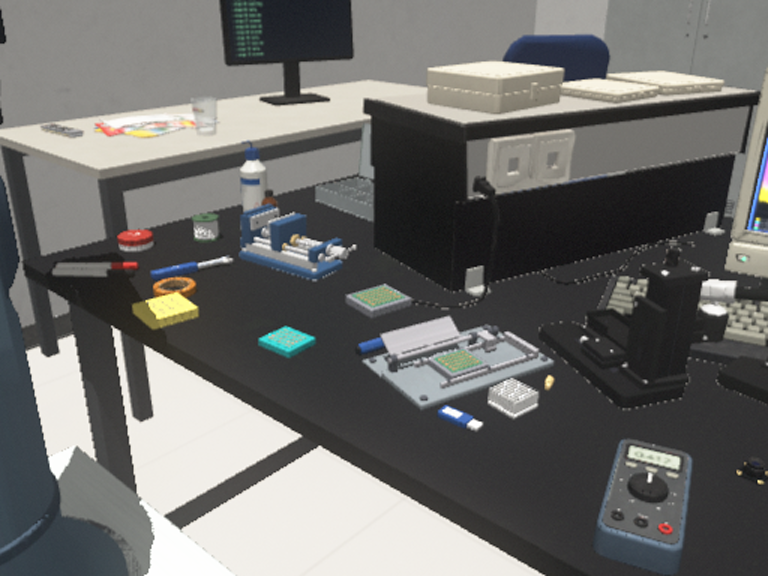

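View pics/side0.png

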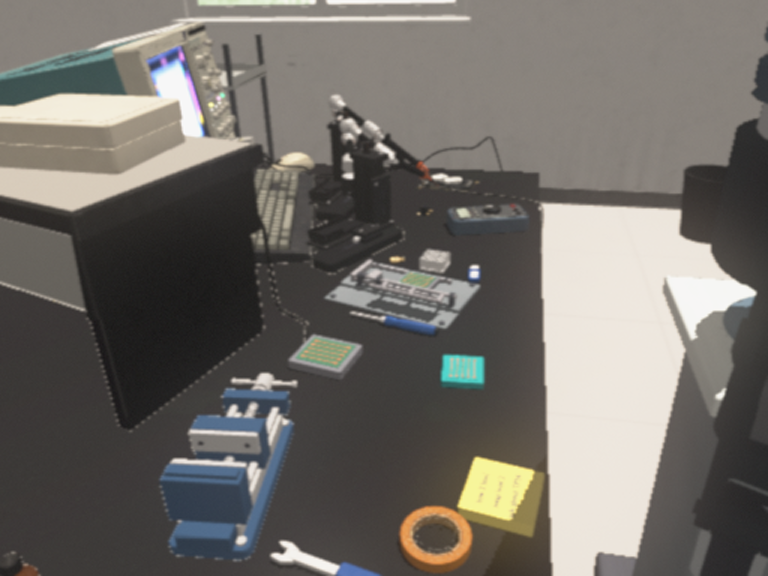

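The scene picture shows the fixture around (460,360). The coupon sits in the channel at about (458,365), with the thumb plate at (420,335). A larger grey look-alike is at (378,298) and a turquoise one at (287,340). The screwdriver lies along the plate side. In the side picture the fixture is at (405,290). Next, a close wrist view.

```bash
cat >> h.py <<'E'
def quat(phi):
    a=(phi+np.pi/2)/2; return [np.cos(a),np.sin(a),0,0]
E
python3 - <<'E'
from h import *
move_ptp([.54,-.04,.27],quat(np.radians(73)))
save("wrist","w0")
for n,z in(("channel_end",.008),("thumb_mid",.029),("claw_foot",.01),("coupon",.008),("fixture",0),("driver_blue",0),("heat_sink",0)):
    for r in tip_of("wrist",n)[:3]: print(n,np.round(r["at"],1),round(r["confidence"],2),np.round(ray("wrist",r["at"],z),4))
print(read_time_s(),read_eef_pos(),read_qpos(),read_ft_force())
E
```

```text
channel_end [249.3 218.2] 0.81 [ 0.6202 -0.0761  0.008 ]
channel_end [192.4 201.7] 0.22 [ 0.5761 -0.1404  0.008 ]
thumb_mid [304.9 144. ] 0.9 [0.5404 0.0172 0.029 ]
claw_foot [262.2 197.1] 0.83 [ 0.5957 -0.0513  0.01  ]
coupon [251.4 146.2] 0.97 [ 0.5284 -0.0453  0.008 ]
coupon [407.1  17.8] 0.97 [0.4433 0.1588 0.008 ]
coupon [423.  165.5] 0.91 [0.6147 0.1542 0.008 ]
fixture [254.4 190.4] 0.59 [ 0.5871 -0.0599  0.    ]
driver_blue [340.9 136.5] 0.61 [0.5507 0.0642 0.    ]
heat_sink [180.6 157.2] 0.65 [ 0.5169 -0.1369  0.    ]
3.3917 [ 0.54003581 -0.03981687  0.26998752] [-0.57474075  0.17572716  0.64007135  1.86316856 -0.11514735  1.13952951
  1.38065522] [-0.69720401  0.43152425 -0.0477151 ]
```

View pics/w0.png

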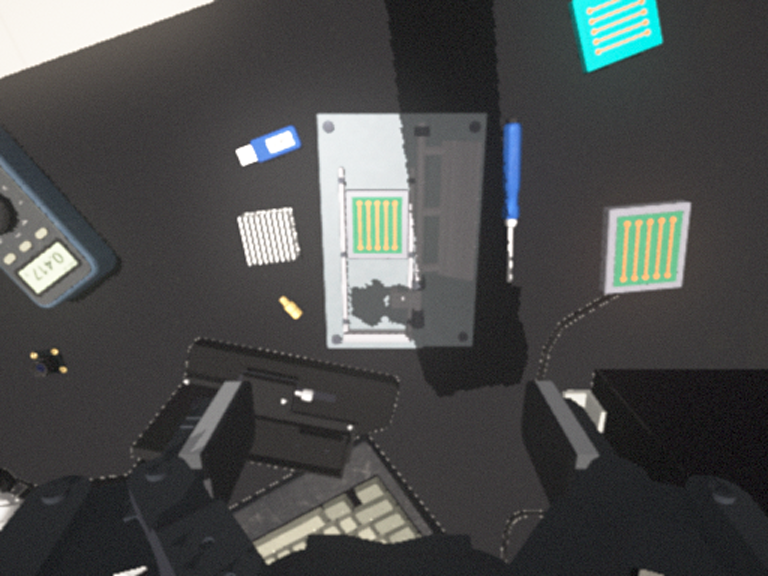

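The wrist picture (1.5x) shows the whole fixture: base corners at (317,114), (487,113), (473,347) and (327,347), and the coupon at (377,224). The screwdriver at (512,200) is clear of the base. I'll fit the pose from these.

Run:
```python
from h import *
from scipy.optimize import least_squares
F=np.array([[-135,-46,8],[-135,86,2],[65,86,2],[65,-46,8],[45,0,8],[-62,63,29],[11.5,14,10]])/1e3
px=np.array([[317,114],[487,113],[473,347],[327,347]])/1.5
px=np.vstack([px,[[249.3,218.2],[304.9,144],[262.2,197.1]]])
W=lambda v,P:np.c_[v[0]+np.cos(v[2])*P[:,0]-np.sin(v[2])*P[:,1],v[1]+np.sin(v[2])*P[:,0]+np.cos(v[2])*P[:,1],P[:,2]]
r=least_squares(lambda v:(proj("wrist",W(v,F))-px).ravel(),[.57,-.06,-.3],loss='soft_l1')
print(r.x,np.round(r.fun.reshape(-1,2),1))
v=r.x
# coupon corners incl. top edges
c=ray("wrist",(251.4,146.2),.008); cc=ray("wrist",(377/1.5,224/1.5),.018)
for q in(c,cc):
    d=q[:2]-v[:2];print((d[0]*np.cos(v[2])+d[1]*np.sin(v[2]))*1e3,(-d[0]*np.sin(v[2])+d[1]*np.cos(v[2]))*1e3)
# same fit on scene
for cam,l in(("scene",[[346.8,232.3],[281.5,219.9],[326.7,233.5]]),):print(np.round(proj(cam,W(v,F[4:]))-l,1))
```

```text
[ 0.5793546  -0.06164311 -0.30073335] [[-0.3 -0.4]
 [ 0.2  0.9]
 [-1.1 -0.2]
 [-0.3  1.3]
 [ 2.2  1.1]
 [ 0.2 -1.4]
 [ 0.  -0.8]]
-53.42650474428568 0.11286245968094438
-51.53091004371768 0.24864847991770342
[[-0.3  0.2]
 [ 0.5  2.6]
 [ 1.5 -0.8]]
```

```bash
cat >> h.py <<'E'
O=np.array([.5794,-.0616]);YAW=-.3007
Q=quat(YAW+np.pi/2)
def fx(x,y,z):
    c,s=np.cos(YAW),np.sin(YAW);return [O[0]+c*x-s*y,O[1]+s*x+c*y,z]
E
python3 - <<'E'
from h import *
move_gripper(.048)
move_ptp(fx(-.098,.030,.12),Q)
movel(fx(-.098,.030,.066),speed=.1)
f0=read_ft_force();print(read_time_s(),read_finger_gap(),f0)
for z in np.arange(.062,.0379,-.004):
    movel(fx(-.098,.030,z),speed=.03);f=read_ft_force()-f0
    print(round(z,3),round(read_eef_pos()[2],4),np.round(f,2))
    if f[2]>10: break
print(read_time_s(),read_finger_gap())
save("wrist","w1");save("side","s1",1)
im=read_camera("side");u=proj("side",[fx(-.06,.03,.02)])[0].astype(int)
cv2.imwrite("pics/s1.png",cv2.resize(im[u[1]-60:u[1]+40,u[0]-65:u[0]+65,::-1],None,fx=6,fy=6,interpolation=cv2.INTER_CUBIC))
E
```

```text
5.225 0.04810261272876148 [-0.37467671 -0.59924293 -0.06406257]
0.062 0.0622 [ 0.19 -0.61 -0.64]
0.058 0.0578 [0.19 0.51 0.72]
0.054 0.0537 [ 0.73  0.17 -0.48]
0.05 0.0497 [-0.26  1.41 -0.04]
0.046 0.0457 [ 0.1   0.4  -0.48]
0.042 0.0422 [-0.09  0.76  3.03]
0.038 0.0382 [0.36 0.62 2.57]
7.2083 0.04797088796011676
```

View pics/w1.png

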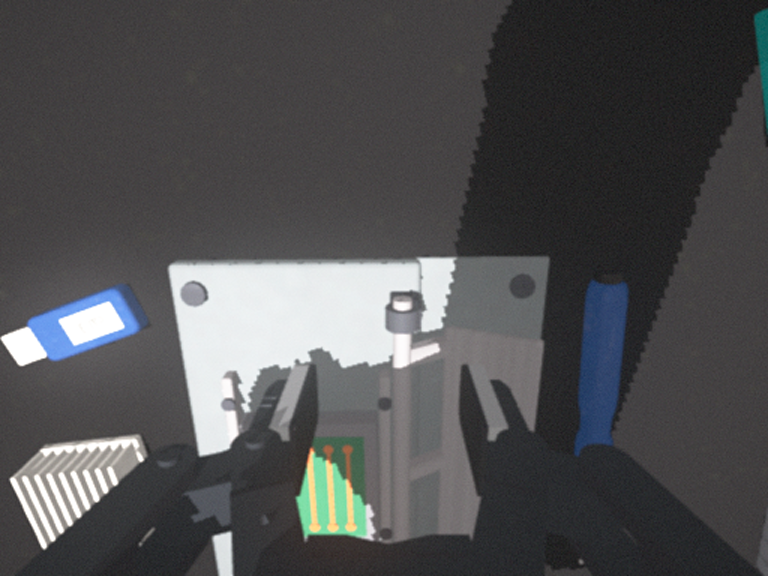

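View pics/s1.png

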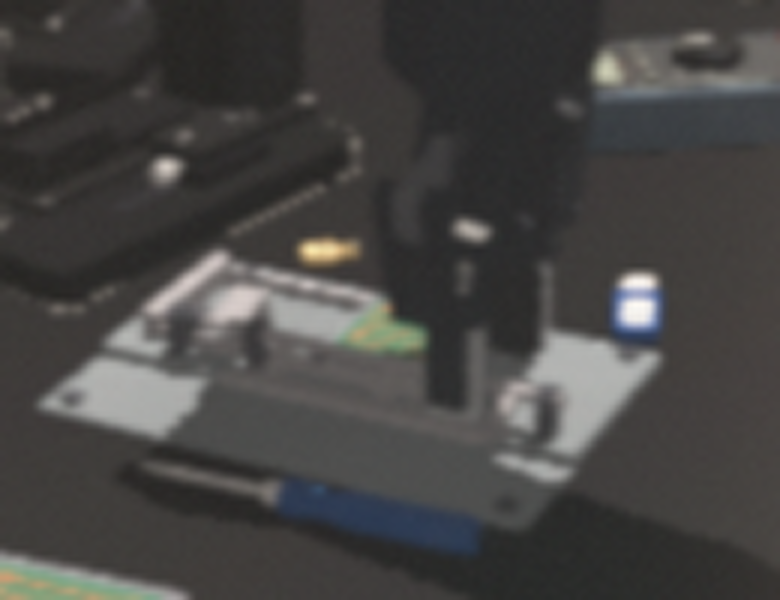

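The wrist view shows the left finger in the channel behind the coupon (finger at (300,385), coupon at (340,490)). The right finger is on the plate at (480,390). The side view agrees. Contact began at TCP z of about 0.044. I'll press further, using averaged force.

```bash
cat >> h.py <<'E'
def F(n=12):
    a=[]
    for _ in range(n): a.append(read_ft_force());pause(.02)
    return np.mean(a,0)
E
python3 - <<'E'
from h import *
for z in (.035,.032,.030,.028):
    movel(fx(-.098,.030,z),speed=.03);f=F()
    print(z,round(read_eef_pos()[2],4),np.round(f,2))
    if f[2]>8: break
im=read_camera("side")
for n in("thumb_mid","claw_foot"):
    for r in tip_of("side",n)[:2]:print(n,r)
u=proj("side",[fx(-.03,.03,.02)])[0].astype(int)
print(u,proj("side",[fx(-.062,.059,.012),fx(-.062,.0605,.016),fx(-.062,.063,.029)]))
cv2.imwrite("pics/s2.png",cv2.resize(im[u[1]-50:u[1]+50,u[0]-65:u[0]+65,::-1],None,fx=6,fy=6,interpolation=cv2.INTER_CUBIC))
print(read_time_s())
E
```

```text
0.035 0.0352 [ 0.39 -1.01  4.64]
0.032 0.0323 [-0.05 -2.02  6.16]
0.03 0.0304 [-0.62 -3.03  7.92]
0.028 0.0286 [-1.79 -3.8  10.25]
claw_foot {'at': [251.9, 180.9], 'confidence': 0.7}
[263 188] [[270.04741622 200.56000475]
 [269.71746324 199.25648039]
 [269.13469778 194.49513103]]
9.3083
```

View pics/s2.png

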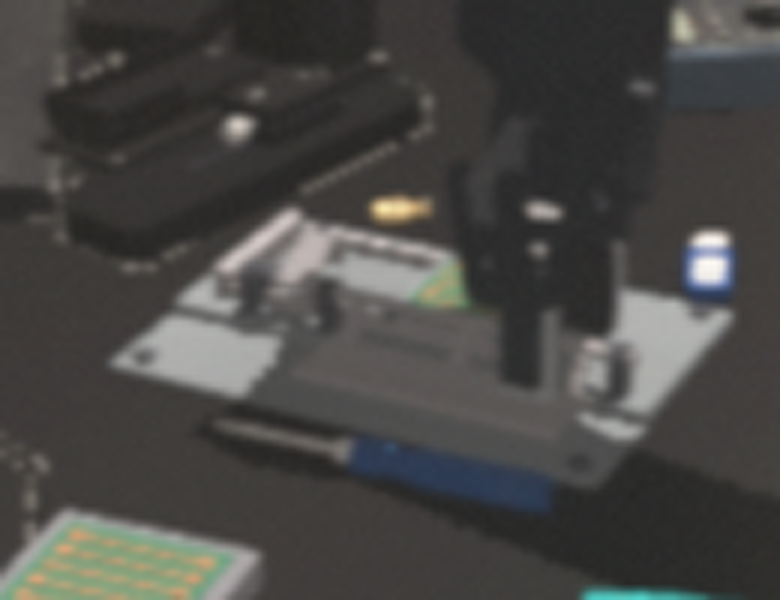

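The side view shows the plate nearly level and the claw raised at about (310,265); the push finger is behind the coupon. I'll check the clip angle from the claw's pixel position, then start the push.

Run:
```python
from h import *
movel(fx(-.098,.030,.029),speed=.03);print(read_eef_pos()[2],F())
for c in("side","scene"):
    a=[]
    for i in range(3):
        read_camera(c);r=tip_of(c,"claw_foot")
        if r:a.append(r[0]["at"])
    print(c,np.round(a,1))
    for t in(0,.3,.45,.55,.65,.75):
        print(t,np.round(proj(c,[fx(.0115,.034-.02*np.cos(t)-.014*np.sin(t),.024+.02*np.sin(t)-.014*np.cos(t))])[0],1))
print(read_time_s())
```

```text
0.02956707092813833 [-0.88580777 -3.33157312  9.07525392]
side [[251.  182. ]
 [246.2 185.8]
 [249.9 183.6]]
0 [251.  186.3]
0.3 [251.6 183.2]
0.45 [251.7 181.7]
0.55 [251.8 180.7]
0.65 [251.7 179.8]
0.75 [251.7 178.9]
scene [[329.4 228.3]
 [327.3 228.7]
 [328.3 227.8]]
0 [328.2 232.7]
0.3 [329.5 230.4]
0.45 [329.9 228.9]
0.55 [330.1 227.8]
0.65 [330.2 226.6]
0.75 [330.2 225.4]
10.3583
```

Run:
```python
from h import *
ux=np.array([np.cos(YAW),np.sin(YAW),0])
for x in(-.085,-.06,-.032,-.028):
    movel(fx(x,.030,.029),speed=.05);f=F(4);print(x,np.round(f,1),round(f@ux,1))
for x in np.arange(-.0265,-.0140,.0015):
    movel(fx(x,.030,.029),speed=.03);f=F(6)
    p=read_eef_pos()[:2]-O;print(round(x,4),round((p@ux[:2])*1e3,1),np.round(f,1),round(f@ux,1))
    if f@ux<-13: break
save("scene","tmp");u=proj("scene",[fx(-.02,.03,.02)])[0].astype(int)
im=read_camera("scene");cv2.imwrite("pics/c3.png",cv2.resize(im[u[1]-50:u[1]+50,u[0]-65:u[0]+65,::-1],None,fx=6,fy=6,interpolation=cv2.INTER_CUBIC))
print([r for r in tip_of("scene","coupon")],proj("scene",[fx(.017,0,.008),fx(-.0525,0,.008)]))
print(read_time_s())
```

```text
-0.085 [-5.  -0.3  8.9] -4.7
-0.06 [-4.8  1.4  7.7] -5.0
-0.032 [-4.1  1.5  8. ] -4.4
-0.028 [-5.   1.8  7.7] -5.3
-0.0265 -31.3 [-5.3  1.5  7.9] -5.5
-0.025 -29.9 [-5.5  2.2  8.2] -5.9
-0.0235 -28.5 [-5.6  1.5  8.3] -5.8
-0.022 -27.0 [-6.   1.9  8.3] -6.4
-0.0205 -25.5 [-5.5  1.8  8. ] -5.8
-0.019 -24.1 [-5.6  2.   8.1] -5.9
-0.0175 -23.9 [-7.6  2.  10.5] -7.9
-0.016 -23.8 [-10.1   2.9  11.7] -10.5
-0.0145 -23.7 [-11.9   3.6  14.3] -12.4
[{'at': [333.8, 237.0], 'confidence': 0.81}, {'at': [189.2, 228.5], 'confidence': 0.78}, {'at': [253.1, 202.7], 'confidence': 0.72}, {'at': [265.9, 227.9], 'confidence': 0.48}] [[335.11424804 236.01139011]
 [305.28415424 245.16366624]]
15.9417
```

View pics/c3.png

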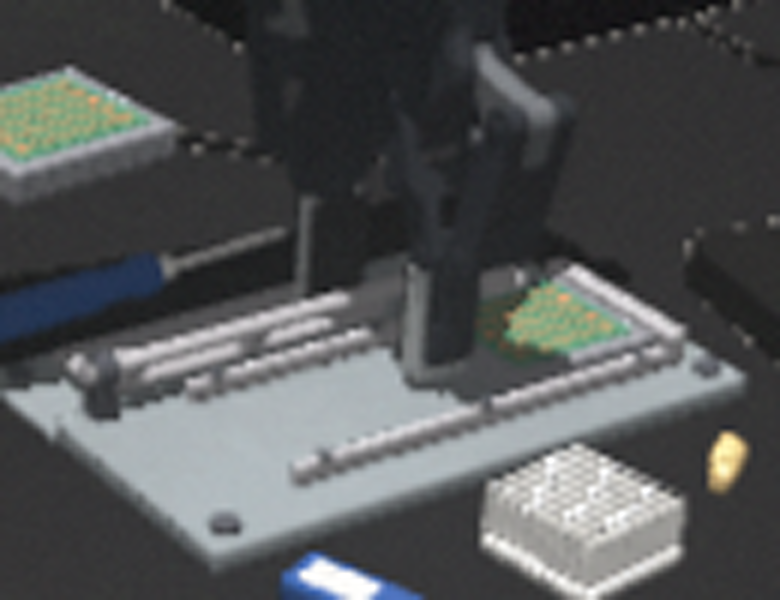

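The scene picture shows the coupon under the claw with its front at the end stop bar (630,310). The tool has stalled at x = -23.7 mm with rising force. Before releasing, I'll check from the wrist that it is flush.

Run:
```python
from h import *
for c in("scene","wrist"):
  for n in("coupon","channel_end","claw_foot"):
    a=[]
    for i in range(3):
        read_camera(c)
        t=proj(c,[{"coupon":fx(.017,0,.008),"channel_end":fx(.045,0,.008),"claw_foot":fx(.0115,.0096,.0237)}[n]])[0]
        r=[x["at"] for x in tip_of(c,n) if np.hypot(*(np.array(x["at"])-t))<25]
        if r:a.append(r[0])
    print(c,n,np.round(a,1),np.round(t,1))
save("wrist","w4");print(read_eef_pos(),F(),read_time_s())
```

```text
scene coupon [[333.4 236.3]
 [332.8 236.9]
 [332.6 236.4]] [335.1 236. ]
scene channel_end [[344.7 232.1]
 [345.7 233.6]
 [347.6 234.6]] [346.5 232.5]
scene claw_foot [[326.  226.9]
 [327.3 226.2]
 [327.6 227.6]] [330.2 227.2]
wrist coupon [[208.3 315.7]
 [209.9 316.3]
 [206.7 317.4]] [203.9 319.7]
wrist channel_end [[207.6 357.7]
 [207.3 356.9]
 [207.  356.7]] [206.4 359.5]
wrist claw_foot [[221.5 333.7]
 [220.4 337. ]
 [220.7 335.4]] [217.3 332.4]
[ 0.56574771 -0.0256585   0.02722954] [-11.67446829   3.35783205  14.27610548] 17.9917
```

View pics/w4.png

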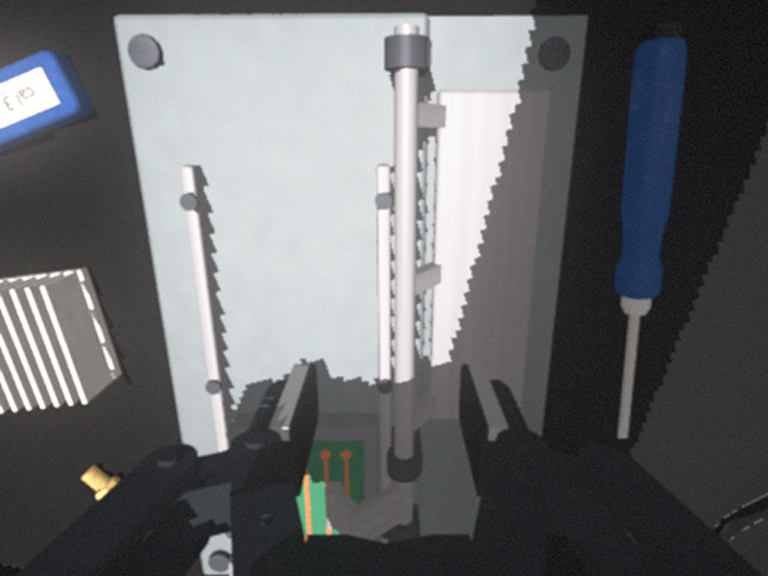

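The wrist view shows the coupon under the claw, with network points putting it about 28 mm from channel_end, as it should be at home. The tool's x offset matches a 1.7 mm bias in my fixture fit. I'll give one firmer push to confirm, back off in x while still holding the plate, then lift.

Run:
```python
from h import *
ux=np.array([np.cos(YAW),np.sin(YAW),0])
X=lambda:round(float((read_eef_pos()[:2]-O)@ux[:2])*1e3,1)
movel(fx(-.009,.030,.031),speed=.03);f=F(8);print(X(),read_eef_pos()[2],np.round(f,1))
for x in(-.020,-.026,-.029,-.032):
    movel(fx(x,.030,.030),speed=.04);f=F(5);print(x,X(),read_eef_pos()[2],np.round(f,1))
    if X()<-26: break
x=X()/1e3
movel(fx(x,.030,.05),speed=.03);movel(fx(x,.030,.12),speed=.1)
print(read_time_s(),F(5))
im=read_camera("scene");u=proj("scene",[fx(0,.03,.02)])[0].astype(int)
cv2.imwrite("pics/c5.png",cv2.resize(im[u[1]-50:u[1]+50,u[0]-65:u[0]+65,::-1],None,fx=6,fy=6,interpolation=cv2.INTER_CUBIC))
save("wrist","w5")
```

```text
-23.2 0.027323637853049646 [-16.8   5.2  13.7]
-0.02 -23.8 0.028796231495627055 [-5.2  3.1  5.3]
-0.026 -24.5 0.030862990329497315 [0.  2.  4.9]
-0.029 -25.9 0.031427911193724074 [2.1 1.1 5.4]
-0.032 -28.3 0.03163893100563088 [2.8 0.2 5.3]
21.7 [-0.09611888 -0.34293356 -0.39990688]
```

View pics/c5.png

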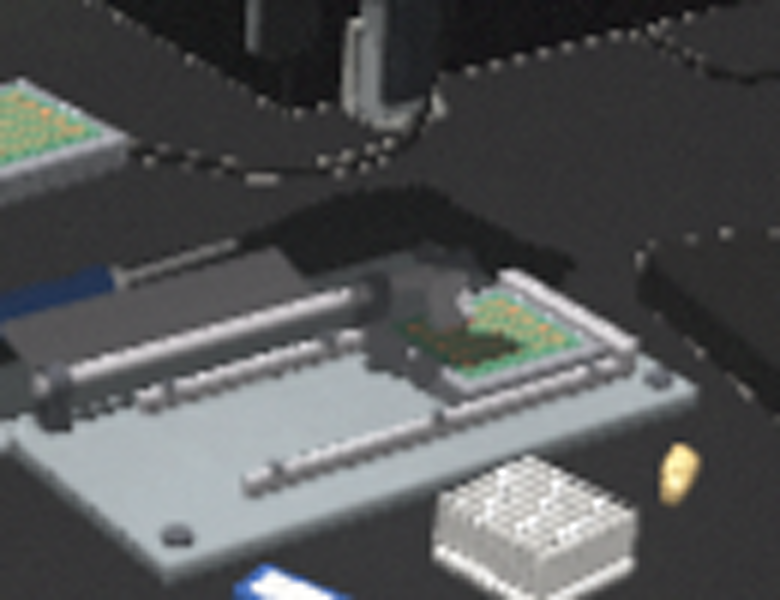

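View pics/w5.png

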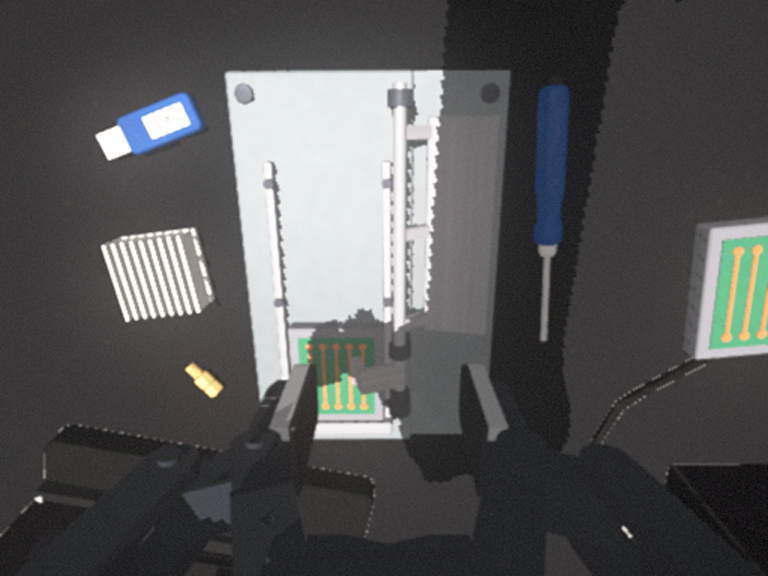

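The pictures show the coupon straight and flush with the end stop (its front at row 418 against the bar at 425 in the wrist view). The claw rests on it at (375,375), and the bystanders have not moved.

```bash
python3 -c "
from bench import *
print(sign_off(),read_time_s())"
```

```text
the job is handed in; nothing more can be done
the job is handed in; nothing more can be done
```

I handed the job in at about 22 s of robot time: the coupon is straight and against the end stop, the let-go claw is resting on it, and the arm is clear. That is read from the final pictures and the stalled push; `sign_off()` returned no verdict, and I did not measure the clip angle or clamp force directly.

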